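# Bring the magnifier's snap ring down to the hub

### The arm

A 6-joint arm with a two-finger parallel gripper is mounted at the origin on the work surface. World frame = base frame: x ahead of the robot, y to its left, z up, the work surface at z = 0. Lengths are in m, angles in rad, forces in N, time in s.
With the tool pointing down it reaches from about 0.375 to 0.9 m from the base axis. Payload 3.1 kg.
Tool frame: the origin (TCP) lies midway between the tips of the shut fingers; the grasp point (between the pads) lies 19 mm behind it; x points along the fingers, z is the direction in which the jaws open and shut, and the axes are right-handed (so a half turn about x gives the same grasp; the last joint's range is limited). The gripper opens to 87 mm and grips with 3 to 60 N. Pads are 19 mm wide; open, the fingers measure 117 mm over their backs; the gripper's body (75 mm by 190 mm) begins 51 mm behind the grasp point.
Start: joints at [-1.516, 0.527, 1.433, -0, 1.181, -0.178], TCP at [0.144, -0.608, 0.223] pointing down, gripper open.
Joint ranges: [-3.08, 3.08], [-0.75, 2.2], [0.22, 2.44], [-1.43, 4.57], [0, 2.65], [-2.85, 2.85]. Speed limits (rad/s): [2.79, 2.79, 3.14, 3.14, 3.14, 3.14].

### API

Orientations are given as a unit quaternion [x, y, z, w].
In Python, from rig import readout, imaging, robot gives the robot as it stands. The module is installed in compiled form; this text tells all that it offers.
- The arm moves only by the tool play_rows, never from a script. Its argument "rows" is text: rows parted by semicolons, each of 7 numbers parted by spaces: the turn, a rotation vector about the tool's x, y, z in rad, then the shift along the tool's x, y, z in mm, then the closure, from 0 (fully open) to 1 (shut). In form: ax ay az tx ty tz gripper; .... A call has 1 to 8 rows; each row shifts and turns the commanded pose from where the row before left it, along the tool's axes as they then stand; what a row does not reach is not made up. A row lasts 1/12 s, in which the tool goes at most 41.7 mm and 7.16 degrees, less where a joint would pass 70% of its speed; a pose out of reach is approached as far as the arm can. A call with a gripper value outside its range is refused whole. The fingers move at their own pace and stop on an object; "squeeze" is the grip in N (left out, the last holds). Time passes only in rows, so rows that do not move let the fingers close. It gives the time, the measured TCP pose, the force and the opening at its end, in the units of the state.
- readout.get_obs(): the state, without advancing time (a new reading comes with each control period).
- imaging.camera(name): name is "scene" or "top" or "wrist"; returns the picture (480x640x3 uint8, blue, green, red); there is no depth.
- imaging.camera_info(name): a dict with "K" (3x3 intrinsics, pixels), "world_to_cam" (4x4, takes a point from world to camera coordinates). Camera axes: x right, y down, z forward; pixel columns grow to the right and rows downward; lengths in m; the calibration is good to about 2 mm. A picture is of the moment at which its call begins: read the wrist's pose just before it. camera_info takes no time and is no camera call; for the wrist camera it gives the pose at the moment of the call.
- robot.hand_in(): hands the job in, once; it reports no verdict.
The state is a dict: "time": time; "q": joint angles; "joint_velocities": joint speeds; "joint_torque": joint torques, N m; "position": TCP position; "tool_rot": TCP orientation; "ft_force": force on the tool from outside, world axes, zero at the start; "moment": the same for the moment, N m; "grip_width": finger opening in m.
Only numpy, scipy, OpenCV 4.12 (cv2) and the standard library are available. Lean on these libraries where they do the work, as an engineer would, in place of code of your own. Each camera call takes 0.05 s, during which the arm holds its last target. There are 200 camera calls.

### The job

The magnifier's swing arm has been let down to its lower place on the pillar, but the snap ring that keeps it there is still in the upper groove. Take the snap-ring pliers from their wooden block, put the tips into the ring's two eyes and spread it, bring it down onto the arm's hub and let it close in the groove there, never touching the ring with the fingers. Then stand the pliers back in their block; do not shift the lens or the other things on the bench.

Things in the scene. Friction and masses are not known exactly. Their poses are not given: they have to be found in the camera images.
- stand: magnifier stand, fixed: white base plate 150 x 130 x 20 mm, upright steel pillar 44 mm in diameter, top 126 mm above the bench. Origin on the pillar's axis at bench height, z up. The pillar has two grooves, 40.4 mm in diameter: low, 84 to 92.5 mm above the bench, and upper, 113 to 120.5 mm. The white hub of the swing arm, 53 mm across, is below the low groove
- low_seat (a point): point on the pillar's axis at the height of the hub's top face, 85 mm above the bench: the ring's underside belongs here
- high_seat (a point): point on the pillar's axis at the lower wall of the upper groove, 113 mm above the bench: the ring's underside is here at the start
- lens (a point): middle of the magnifier lens, 112 mm across, on the swing arm, 168 mm from the pillar's axis and 157 mm above the bench, on the side of the pillar away from the robot; the arm is stiff to swing
- ring: open snap ring of dark steel lying round the pillar, at the start closed in the upper groove: 41 mm inside, band 7 mm wide, 5 mm thick. Origin at its centre on the underside (spread, it stays with the back part), z up, x towards the gap, which faces roughly to the robot. Unspread it cannot leave a groove; it passes the pillar with its eyes 36 mm apart or more, which takes about 6 N at each eye
- eye_left (a point): centre of the eye on the ring's +y side, at its top face: hole 9 mm wide right through, in an eye 16 mm across. The two eyes stand clear of the pillar and hub, midway 35.5 mm from the ring's centre along its x, and are 20 mm apart when closed. Once spread, the ring comes down more easily when the pliers are eased 1 to 2 mm towards the pillar
- eye_right (a point): the same for the eye on the ring's -y side
- pliers: snap-ring pliers with black handles, loose, 0.13 kg, standing tips down in the block. Origin at the pivot; z up along the handles, y across both handles and both tips; both sides are alike. Handles 16 mm thick along x, up to 78 mm above the pivot, nearly upright: outer faces 52 mm apart at the pivot, 55 mm apart 55 mm above it. Squeezing them along y spreads the tips
- plier_grip (a point): between the handles, 55 mm above the pivot: the place to squeeze. A spring resists: with up to 4 N here the tips stay closed; with the ring on, about 20 N brings each handle to its stop, turned in by 0.22 rad; finger ends 36 mm above the pivot are then about 35 mm apart. The stop is a good spread for the ring
- plier_tips (a point): 60 mm below the pivot, between the flat undersides of the two feet (discs 13 mm across); below each foot a round-ended pin, 5 mm thick, 15 mm long, goes through an eye. The pins are 19 mm apart at rest, about 47 mm at the stop. Under the squeeze the pliers sink: feet 2 to 3 mm lower, so start with them about 4 mm above the ring. Spread pins carry the ring; the feet can push it down
- block: wooden block 64 x 106 mm, 88 mm high, fixed. Origin at the centre of its underside, z up. An upright slot, 24 mm (x) by 42 mm (y), goes through its middle. The pliers' tips hang in the slot, their y along the block's y (either way round), and the flared ends of the handles rest on the top, 6 mm below the pivot, which is 94 mm above the bench
- block_top (a point): middle of the slot at the block's top face, 88 mm above the bench
- reel: solder reel standing on end, 56 mm across, 44 mm high, between the far sides of stand and block; origin at the centre of its underside
- pcb: green circuit board lying flat, 90 x 70 mm, up to 15 mm high, nearer the robot; origin at the centre of its underside
- screwdriver: black-handled screwdriver lying on the mat between stand and block, 170 mm long; origin under its middle
- tip_tin: round dark tip-cleaning tin with brass wool, 72 mm across, 48 mm high; origin at the centre of its underside
- flux_bottle: white bottle, 40 mm across, 85 mm high; origin at the centre of its underside
- tweezers: steel tweezers lying on the mat, 145 mm long, 9 mm high; origin under their middle
There are look-alikes about, which are no part of the job. Of the things like the block, leave any that is pink or purple; of the rest the smaller one is meant.

How it is judged:
On the way, in this order (a step that is already met when the one before it is completed fails the run):
1. with the pliers' tips in its eyes, the ring is spread in the upper groove until the eyes are more than 31 mm apart (distance between eye_left and eye_right above 0.031 m and contact force between pliers and ring above 1 N and z of ring in the frame of stand above 0.105 m), for 0.1 s.
2. the ring has closed in the low groove, level and centred (z of ring in the frame of stand between 0.083 and 0.0885 m and horizontal distance between ring and low_seat below 0.002 m and angle between ring's own z axis and vertical below 0.06 rad and distance between eye_left and eye_right below 0.0225 m), for 0.2 s.
At the end, for the whole second after the job is handed in: The ring lies closed (eyes under 22.5 mm apart) in the low groove: underside 83 to 88.5 mm above the bench, within 2 mm of the pillar's axis, tilted under 0.06 rad. The pliers stand in the block, pivot within 9 mm of the slot's middle, 90 to 98 mm high, tilted under 0.1 rad. Both at rest (all of step 2 and horizontal distance between pliers and block_top below 0.009 m and z of pliers in the frame of block between 0.09 and 0.098 m and angle between pliers's own z axis and vertical below 0.1 rad and linear speed of each of ring, pliers below 0.02 m/s); the robot touches nothing.
It fails at once if the fingers touch the ring (contact force between the fingers and ring above 0.5 N).
It fails at once if the lens is shifted by more than 30 mm (distance of lens from where it was at the start of the episode above 0.03 m).
It fails at once if a thing on the mat (reel, circuit board, screwdriver, tip tin, flux bottle or tweezers) is shifted by more than 15 mm (distance of any of reel, pcb, screwdriver, tip_tin, flux_bottle, tweezers from where it was at the start of the episode above 0.015 m).
It also fails if it takes over 54 s, if anything falls off the work surface, if the arm or the gripper's body presses on something with over 40 N, if the wrist force passes 120 N, or if a joint passes its speed limit or range.

## Working session

There is one attempt and no reset: what is moved stays moved. The work goes in short steps, Python scripts to look and compute and a tool call to move; the robot and the scene stay as the last step left them, time stands still between calls to the robot, and variables do not carry over. Pictures are saved under pics/ and viewed, about 8 in all and at most 12, crops included, and the job is handed in when it is done.

Besides the shell and the picture viewer there is one more tool, called after "Request:" in YAML: its name, and indented under it one key for each argument. play_rows: Moves the arm, as the interface text tells. Its arguments: {"type":"object","properties":{"rows":{"type":"string"},"squeeze":{"type":"number"}},"required":["rows"]}

```bash
mkdir -p pics; ls; python3 - <<'E'
from rig import readout, imaging, robot
import cv2,numpy as np
o=readout.get_obs();print(o)
for n in("scene","top"):
    im=imaging.camera(n);cv2.imwrite(f"pics/{n}0.png",im)
    i=imaging.camera_info(n);print(n,np.round(i["K"],1).tolist(),np.round(i["world_to_cam"],4).tolist())
E
```

```text
pics
{'time': 0.0, 'q': array([-1.51652325e+00,  5.28483074e-01,  1.43387888e+00, -1.38670338e-05,
        1.18138771e+00, -1.78464454e-01]), 'joint_velocities': array([ 6.31492351e-05,  7.39146469e-04, -9.60222154e-04, -9.48879621e-04,
       -8.48008360e-05,  1.89663177e-03]), 'joint_torque': array([-2.70339951e-04, -4.40040135e+01, -1.76594836e+01,  6.33455906e-02,
        5.82415215e-02, -1.62336551e-04]), 'position': array([ 0.14415804, -0.60740771,  0.22156869]), 'tool_rot': array([ 0.4391322 ,  0.55518053, -0.43799485,  0.55416423]), 'ft_force': array([-0.76559428,  0.41300916,  0.95842027]), 'moment': array([-0.01392577,  0.03960261, -0.02536418]), 'grip_width': 0.08722077615781734}
scene [[483.4, 0.0, 321.0], [0.0, 483.4, 246.3], [0.0, 0.0, 1.0]] [[0.867, 0.4982, 0.0099, -0.4031], [0.2992, -0.5047, -0.8098, -0.118], [-0.3984, 0.705, -0.5867, 1.5981], [0.0, 0.0, 0.0, 1.0]]
top [[505.1, 0.0, 323.5], [0.0, 505.1, 240.9], [0.0, 0.0, 1.0]] [[0.0119, -0.9999, 0.0124, -0.1264], [-0.9867, -0.0137, -0.1621, 0.5669], [0.1623, -0.0104, -0.9867, 1.2193], [0.0, 0.0, 0.0, 1.0]]
```

View pics/top0.png

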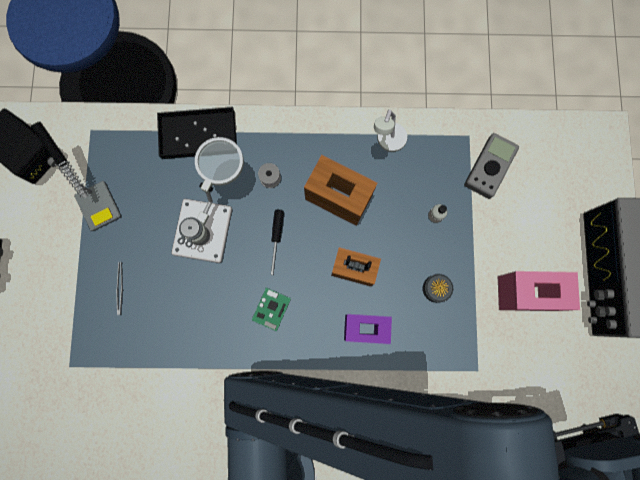

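View pics/scene0.png

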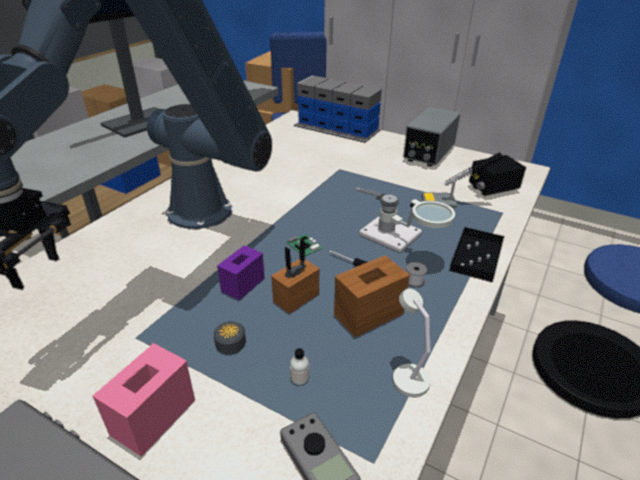

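The top view shows the block with the pliers at about (357,265) and the pillar at about (193,232). The big brown, purple and pink blocks are look-alikes. Next come enlarged crops.

```bash
cat > h.py <<'E'
import numpy as np,cv2
from rig import readout, imaging, robot
from scipy.spatial.transform import Rotation as R
def ray(n,u,v,z,info=None):
    i=info or imaging.camera_info(n);K=np.array(i["K"]);T=np.array(i["world_to_cam"])
    d=T[:3,:3].T@np.linalg.solve(K,[u,v,1]);c=-T[:3,:3].T@T[:3,3]
    return c+d*(z-c[2])/d[2]
def proj(n,p,info=None):
    i=info or imaging.camera_info(n);q=np.array(i["world_to_cam"])@[*p,1];q=np.array(i["K"])@q[:3];return q[:2]/q[2]
E
python3 - <<'E'
from h import *
t=cv2.imread("pics/top0.png");s=cv2.imread("pics/scene0.png")
a=t[240:295,325:390];b=t[195:270,165:240];
f=lambda i,x,y,w,h,W,H:cv2.resize(i[y:y+h,x:x+w],(W,H),interpolation=cv2.INTER_CUBIC)
# 4 tiles 400x300
im=np.vstack([np.hstack([f(t,320,240,80,60,400,300),f(t,160,205,80,60,400,300)]),np.hstack([f(s,260,230,80,90,400,300),f(s,350,180,80,75,400,300)])])
cv2.imwrite("pics/c1.png",im)
for n,u,v,z in[("top",357,264,.088),("top",193,231,.126),("top",193,231,.02)]:print(n,u,v,ray(n,u,v,z).round(4))
E
```

```text
top 357 264 [ 0.5065 -0.2001  0.088 ]
top 193 231 [0.5748 0.1884 0.126 ]
top 193 231 [0.594  0.2151 0.02  ]
```

View pics/c1.png

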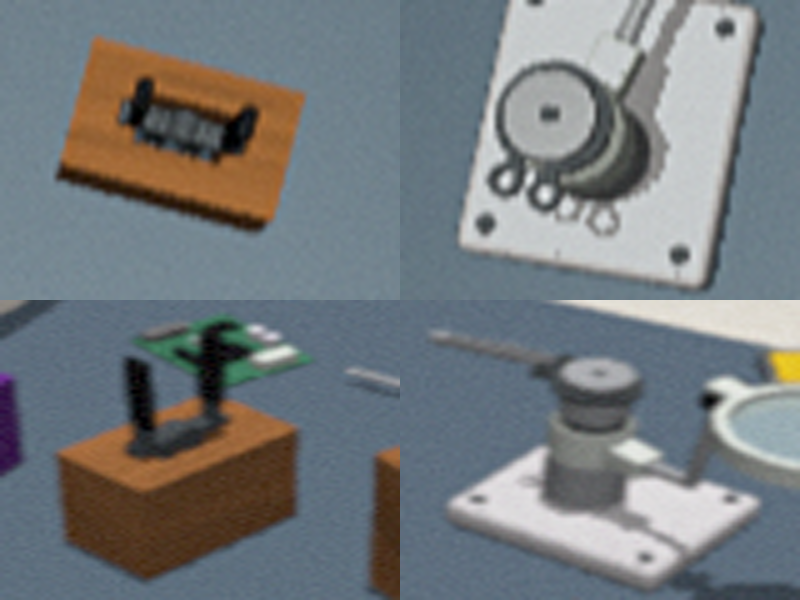

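Top crop: block top corners at about (339,247.6), (381,258.4), (373.6,284) and (332.4,273). The pillar top is at about (189.8,227.6) and the eyes at about (181.4,241) and (189.4,243.6). I'll measure from these, then go to a wrist view.

```bash
python3 - <<'E'
from h import *
P=[ray("top",u,v,.088)[:2] for u,v in[(339,247.6),(381,258.4),(373.6,284),(332.4,273)]]
P=np.array(P);print(P.round(4),P.mean(0).round(4),np.linalg.norm(P-np.roll(P,-1,0),axis=1).round(4))
c=P.mean(0);
for a,b in((0,1),(3,2)):
    d=P[b]-P[a];print("blk y yaw (dir)",np.degrees(np.arctan2(d[1],d[0])))
c=ray("top",189.8,227.6,.126);e1=ray("top",181.4,241,.118);e2=ray("top",189.4,243.6,.118)
print(c.round(4),e1.round(4),e2.round(4),np.linalg.norm(e1-e2),"mid r",np.linalg.norm(((e1+e2)/2-c)[:2]))
m=(e1+e2)/2-c;print("gap yaw",np.degrees(np.arctan2(m[1],m[0])),"e1-e2",np.degrees(np.arctan2(*(e1-e2)[1::-1])))
o=readout.get_obs();print(R.from_quat(o["tool_rot"]).as_matrix().round(3))
i=imaging.camera_info("wrist");T=np.array(i["world_to_cam"]);print(i["K"]);
Rt=R.from_quat(o["tool_rot"]).as_matrix();cp=-T[:3,:3].T@T[:3,3];print("cam in tool",Rt.T@(cp-o["position"]),"\n",(Rt.T@T[:3,:3].T).round(3))
E
```

```text
[[ 0.5458 -0.1564]
 [ 0.5209 -0.258 ]
 [ 0.4588 -0.2399]
 [ 0.484  -0.141 ]] [ 0.5024 -0.1988] [0.1047 0.0646 0.102  0.0638]
blk y yaw (dir) -103.80738214159332
blk y yaw (dir) -104.25193209519173
[0.5828 0.1964 0.126 ] [0.5519 0.2164 0.118 ] [0.546  0.1973 0.118 ] 0.020026372579392385 mid r 0.03544352011006411
gap yaw 162.81220555274015 e1-e2 72.7497491504657
[[-0.     0.973  0.231]
 [ 0.002  0.231 -0.973]
 [-1.     0.    -0.002]]
[[384.21789327   0.         314.45926694]
 [  0.         384.21789327 241.87021274]
 [  0.           0.           1.        ]]
cam in tool [-0.16236979  0.07471937 -0.00175245] 
 [[-0.001 -0.275  0.961]
 [-0.001 -0.961 -0.275]
 [ 1.    -0.001  0.001]]
```

Request:
play_rows:
  rows: "0.12 0 0 0 0 0 0;0.12 0 0 0 0 0 0;0.12 0 0 0 0 0 0;0.118 0 0 0 0 0 0;0 0 0 -1.5 15.5 -30.2 0;0 0 0 -1.5 15.5 -30.2 0;0 0 0 -1.5 15.5 -30.2 0;0 0 0 -1.5 15.5 -30.2 0"

```text
time: 0.77
position: [0.2341, -0.5045, 0.228]
tool_rot: [0.558, 0.435, -0.557, 0.434]
ft_force: [0.5, 0.2, 0.4]
grip_width: 0.0872
```

Request:
play_rows:
  rows: "0 0 0 -1.5 15.5 -30.2 0;0 0 0 -1.5 15.5 -30.2 0;0 0 0 -1.5 15.5 -30.2 0;0 0 0 -1.5 15.5 -30.2 0;0 0 0 -1.5 15.5 -30.2 0;0 0 0 -1.5 15.5 -30.2 0;0 0 0 -1.5 15.5 -30.2 0;0 0 0 -1.5 15.5 -30.2 0"

```text
time: 1.43
position: [0.4132, -0.3, 0.2403]
tool_rot: [-0.557, -0.435, 0.557, -0.435]
ft_force: [0.2, 1.3, 0.1]
grip_width: 0.0865
```

Request:
play_rows:
  rows: "0 0 0 -1.5 15.5 -30.2 0;0 0 0 -1.5 15.5 -30.2 0;0 0 0 -1.5 15.5 -30.2 0;0 0 0 -1.5 15.5 -30.2 0;0 0 0 0 0 0 0;0 0 0 0 0 0 0"

```text
time: 1.93
position: [0.5026, -0.198, 0.2462]
tool_rot: [-0.556, -0.436, 0.557, -0.436]
ft_force: [-0.6, 1.1, 0.4]
grip_width: 0.0871
```

```bash
python3 - <<'E'
from h import *
o=readout.get_obs();i=imaging.camera_info("wrist");im=imaging.camera("wrist");cv2.imwrite("pics/w1.png",im);np.savez("w1",K=i["K"],T=i["world_to_cam"])
print(o["position"],R.from_quat(o["tool_rot"]).as_matrix().round(3),o["time"])
for p in[(.5024,-.1988,.088),(.5024,-.1988,.172)]:print(proj("wrist",p,i))
E
```

```text
[ 0.50261813 -0.19802123  0.24620295] [[-0.001  0.971 -0.239]
 [ 0.    -0.239 -0.971]
 [-1.    -0.001  0.   ]] 1.9333
[316.51747959 222.14785724]
[317.33088798 251.53848182]
```

View pics/w1.png

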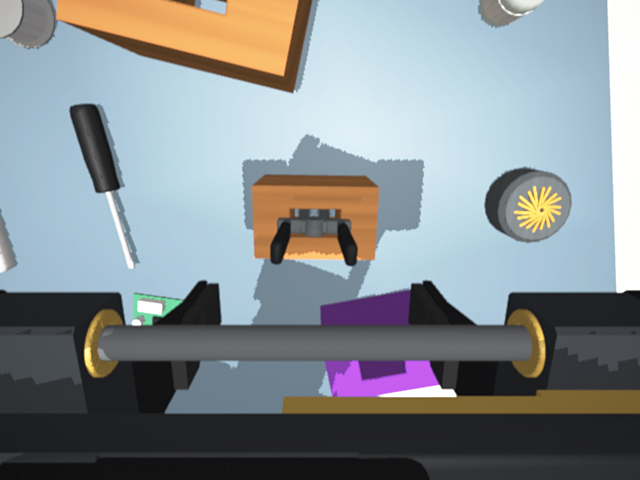

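Block corners at about (253,187), (378,187), (377,259) and (255,259) give a centre near (316,222), which matches the prediction of (316.5,222.1). The handles sit symmetrically about u≈316. I'll descend and grasp.

Request:
play_rows:
  rows: "0 0 0 18 0 0 0;0 0 0 18 0 0.3 0;0 0 0 18 0 0.3 0;0 0 0 18 0 0.2 0;0 0 0 16 0 0 0;0 0 0 14 0 0 0;0 0 0 9 0 0 0;0 0 0 5 0 0 0"
  squeeze: 4

```text
time: 2.65
position: [0.5004, -0.2011, 0.1292]
tool_rot: [-0.557, -0.435, 0.558, -0.434]
ft_force: [1.2, 0.6, -0.4]
grip_width: 0.0871
```

Request:
play_rows:
  rows: "0 0 0 0 0 0 0.3;0 0 0 0 0 0 0.3;0 0 0 0 0 0 0.3;0 0 0 0 0 0 1;0 0 0 0 0 0 1;0 0 0 0 0 0 1;0 0 0 0 0 0 1;0 0 0 0 0 0 1"
  squeeze: 4

```text
time: 3.32
position: [0.5022, -0.2003, 0.131]
tool_rot: [0.558, 0.435, -0.557, 0.435]
ft_force: [-0.0, 0.6, 2.1]
grip_width: 0.0564
```

Request:
play_rows:
  rows: "0 0 0 -3 0 0 1;0 0 0 -6 0 0 1;0 0 0 -10 0 0 1;0 0 0 -15 0 0 1;0 0 0 -15 0 0 1;0 0 0 -15 0 0 1;0 0 0 -15 0 0 1;0 0 0 -15 0 0 1"

```text
time: 3.98
position: [0.5018, -0.2004, 0.226]
tool_rot: [0.557, 0.435, -0.557, 0.435]
ft_force: [-0.2, -0.6, -0.8]
grip_width: 0.0563
```

Request:
play_rows:
  rows: "0 0 0 -15 0 0 1;0 0 0 -12 0 0 1;0 0 0 -6 0 0 1;0 0 0 -3 0 0 1;0 0 0 0 0 0 1;0 0 0 0 0 0 1"

```text
time: 4.48
position: [0.5015, -0.2001, 0.2602]
tool_rot: [-0.557, -0.435, 0.558, -0.435]
ft_force: [0.1, 0.7, -1.9]
grip_width: 0.0563
```

```bash
python3 - <<'E'
from h import *
o=readout.get_obs();i=imaging.camera_info("wrist");im=imaging.camera("wrist");cv2.imwrite("pics/w2.png",im)
M=R.from_quat(o["tool_rot"]).as_matrix()
print(o["position"],M.round(3),o["time"],o["ft_force"],o["grip_width"])
for z in(36,96,111):
  for y in (-9.5,9.5): print(z,y,proj("wrist",o["position"]+M@np.array([z,0,y])/1e3,i))
E
```

```text
[ 0.50149984 -0.20012862  0.26016517] [[-0.001  0.97  -0.243]
 [ 0.001 -0.243 -0.97 ]
 [-1.    -0.001 -0.   ]] 4.4833 [ 0.07909795  0.67053509 -1.94500632] 0.05631228573950668
36 -9.5 [299.13446417 272.30644104]
36 9.5 [333.72121353 272.27450813]
96 -9.5 [302.33943461 242.24230258]
96 9.5 [329.50114278 242.21889396]
111 -9.5 [302.93661073 236.64050812]
111 9.5 [328.71481076 236.61858698]
```

View pics/w2.png

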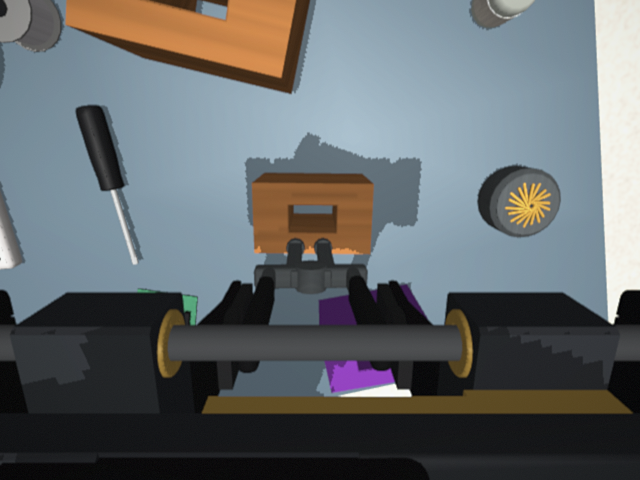

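The pliers hang in the grip, with feet at about (296,244) and (323,244), roughly 4 mm off the nominal centre, so I'll servo on the image. Next is the carry to the stand.

Request:
play_rows:
  rows: "0 0 0 0 -0.65 -5 1;0 0 0 0 -1.6 -12 1;0 0 0 0 -2.6 -20 1;0 0 0 0 -3.6 -28 1;0 0 0 0 -4.2 -32 1;0 0 0 0 -4.2 -32 1;0 0 0 0 -4.2 -32 1;0 0 0 0 -4.2 -32 1"

```text
time: 5.2
position: [0.5236, -0.0044, 0.2601]
tool_rot: [-0.557, -0.436, 0.558, -0.435]
ft_force: [0.7, -0.2, -1.7]
grip_width: 0.056
```

Request:
play_rows:
  rows: "0 0 0 0 -4.2 -32 1;0 0 0 0 -4.2 -32 1;0 0 0 0 -4.2 -32 1;0 0 0 0 -4.2 -32 1;0 0 0 0 -3.6 -28 1;0 0 0 0 -2.8 -22 1;0 0 0 0 -2.1 -16 1;0 0 0 0 -1.3 -10 1"

```text
time: 5.87
position: [0.5469, 0.2004, 0.2599]
tool_rot: [-0.557, -0.436, 0.557, -0.435]
ft_force: [-0.3, -0.7, -2.1]
grip_width: 0.0558
```

Request:
play_rows:
  rows: "0.028 0 0 0 -0.8 -6 1;0.028 0 0 0 -0.4 -3 1;0 0 0 0 0 0 1;0 0 0 0 0 0 1;0 0 0 0 0 0 1;0 0 0 0 0 0 1"

```text
time: 6.37
position: [0.5489, 0.206, 0.2605]
tool_rot: [-0.569, -0.419, 0.57, -0.419]
ft_force: [-0.4, -0.1, -1.8]
grip_width: 0.056
```

```bash
python3 - <<'E'
from h import *
o=readout.get_obs();i=imaging.camera_info("wrist");im=imaging.camera("wrist");cv2.imwrite("pics/w3.png",cv2.resize(im[130:340,180:460],(800,600),interpolation=cv2.INTER_CUBIC))
M=R.from_quat(o["tool_rot"]).as_matrix()
print(o["position"],M.round(3),o["time"],o["ft_force"],o["grip_width"])
for p in [(.5519,.2164,.118),(.546,.1973,.118),(.5828,.1964,.126)]: print(proj("wrist",p,i))
E
```

```text
[0.54890077 0.2059542  0.26045143] [[-0.     0.955 -0.297]
 [-0.    -0.297 -0.955]
 [-1.    -0.     0.   ]] 6.3667 [-0.42441518 -0.06413532 -1.76775153] 0.05597664839925424
[302.2049337 226.7604131]
[326.70719936 226.69547452]
[314.34965999 184.47815112]
```

View pics/w3.png

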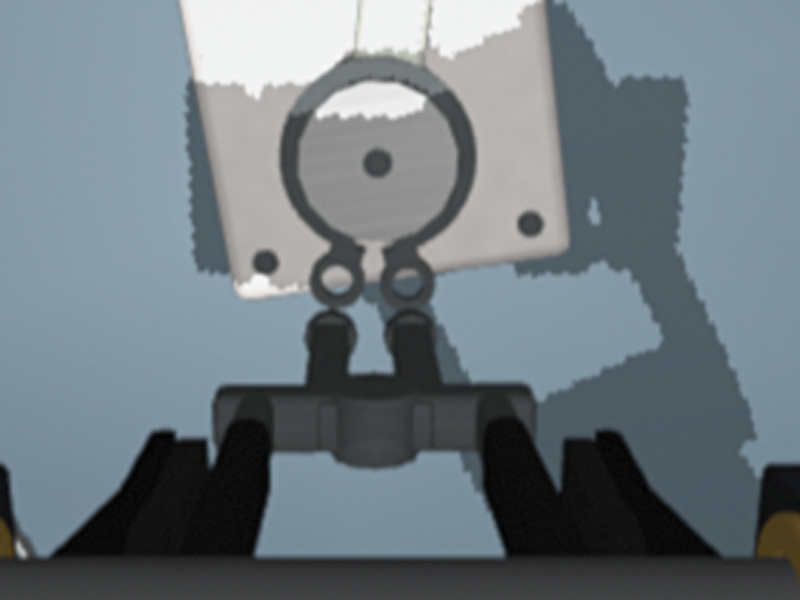

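Crop: eyes at px (298.0,228.0) and (322.8,228.4); feet centred at u≈309.5, so the lateral fit is good to about 0.2 mm. I'll lower until the pins are just above the ring and refine there.

Request:
play_rows:
  rows: "0 0 0 4 0.5 0 1;0 0 0 6 0.5 0 1;0 0 0 6 0.5 0 1;0 0 0 4 0 0 1;0 0 0 2 0 0 1;0 0 0 0 0 0 1;0 0 0 0 0 0 1;0 0 0 0 0 0 1"

```text
time: 7.08
position: [0.5507, 0.206, 0.2387]
tool_rot: [0.569, 0.419, -0.569, 0.419]
ft_force: [0.3, -1.0, -0.7]
grip_width: 0.0562
```

```bash
python3 - <<'E'
from h import *
o=readout.get_obs();i=imaging.camera_info("wrist");im=imaging.camera("wrist");cv2.imwrite("pics/w4raw.png",im)
cv2.imwrite("pics/w4.png",cv2.resize(im[205:280,265:365],(800,600),interpolation=cv2.INTER_CUBIC))
M=R.from_quat(o["tool_rot"]).as_matrix()
print(o["position"],M.round(3),o["time"],o["ft_force"],o["grip_width"])
for p in [(.5519,.2164,.118),(.546,.1973,.118),(.5828,.1964,.126)]: print(proj("wrist",p,i))
for x in (91,96): print([proj("wrist",o["position"]+M@np.array([x,0,y])/1e3,i).round(1) for y in(-9.5,9.5)])
E
```

```text
[0.55072544 0.20599755 0.23871246] [[ 0.     0.955 -0.297]
 [ 0.    -0.297 -0.955]
 [-1.     0.    -0.   ]] 7.0833 [ 0.27943456 -1.01974253 -0.66490613] 0.05617532226682167
[302.21004495 235.79828853]
[328.41903683 235.73920573]
[315.26304346 190.94782086]
[array([302. , 244.2]), array([329.7, 244.1])]
[array([302.2, 242.2]), array([329.4, 242.1])]
```

View pics/w4.png

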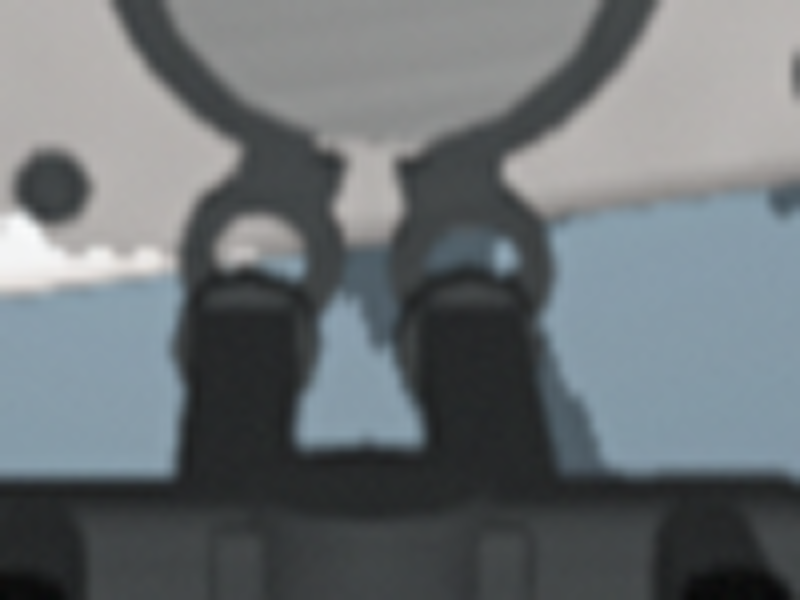

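Crop at 8x: holes at about (261,257) and (472,271), feet at about x=248 and 470. The ring is turned about 3° clockwise relative to the pliers, and the feet need +0.4 mm in z and about +0.5 mm in y. I'll correct and start the insertion.

Request:
play_rows:
  rows: "0.025 0 0 0 0.25 0.2 1;0.025 0 0 0 0.25 0.2 1;0 0 0 1 0 0 1;0 0 0 2 0 0 1;0 0 0 2 0 0 1;0 0 0 2 0 0 1;0 0 0 0 0 0 1;0 0 0 0 0 0 1"

```text
time: 7.8
position: [0.5507, 0.2054, 0.2312]
tool_rot: [-0.579, -0.405, 0.58, -0.405]
ft_force: [0.5, 0.8, -0.5]
grip_width: 0.0562
```

```bash
python3 - <<'E'
from h import *
o=readout.get_obs();i=imaging.camera_info("wrist");im=imaging.camera("wrist")
cv2.imwrite("pics/w5.png",cv2.resize(im[205:280,265:365],(800,600),interpolation=cv2.INTER_CUBIC))
M=R.from_quat(o["tool_rot"]).as_matrix()
print(o["position"],M.round(3),o["time"],o["ft_force"],o["grip_width"])
E
```

```text
[0.5506967  0.20536066 0.23124946] [[-0.001  0.939 -0.344]
 [-0.    -0.344 -0.939]
 [-1.    -0.001  0.   ]] 7.8 [ 0.53794339  0.79145287 -0.54123512] 0.05624143032432978
```

View pics/w5.png

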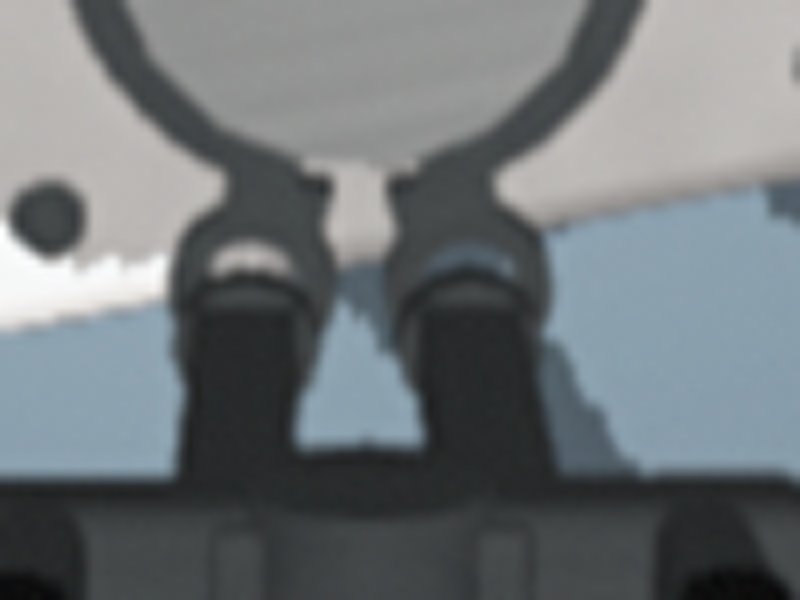

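Eyes and feet are now level and aligned: mid u is 360 against 359.5, and the y error is about 0.3 mm. Inserting.

Request:
play_rows:
  rows: "0 0 0 1 0.3 0 1;0 0 0 1.5 0 0 1;0 0 0 1.5 0 0 1;0 0 0 1 0 0 1;0 0 0 0 0 0 1;0 0 0 0 0 0 1"

```text
time: 8.35
position: [0.5511, 0.2053, 0.2264]
tool_rot: [-0.58, -0.405, 0.58, -0.405]
ft_force: [-0.3, -0.1, -1.5]
grip_width: 0.0563
```

Request:
play_rows:
  rows: "0 0 0 1 0 0 1;0 0 0 1.5 0 0 1;0 0 0 1.5 0 0 1;0 0 0 1.5 0 0 1;0 0 0 1 0 0 1;0 0 0 0.5 0 0 1;0 0 0 0 0 0 1;0 0 0 0 0 0 1"

```text
time: 9.02
position: [0.5512, 0.2053, 0.2195]
tool_rot: [-0.58, -0.405, 0.58, -0.405]
ft_force: [0.2, 0.3, -0.7]
grip_width: 0.0563
```

```bash
python3 - <<'E'
from h import *
o=readout.get_obs();i=imaging.camera_info("wrist");im=imaging.camera("wrist");s=imaging.camera("scene")
f=lambda i,x,y,w,h,W,H:cv2.resize(i[y:y+h,x:x+w],(W,H),interpolation=cv2.INTER_CUBIC)
cv2.imwrite("pics/w6.png",np.hstack([f(im,265,180,100,100,400,400),f(s,350,160,80,80,400,400)]))
print(o["position"],o["time"],o["ft_force"],o["grip_width"])
E
```

```text
[0.55116511 0.20529841 0.21952761] 9.0167 [ 0.175222    0.28841086 -0.73125171] 0.05627566882186253
```

View pics/w6.png

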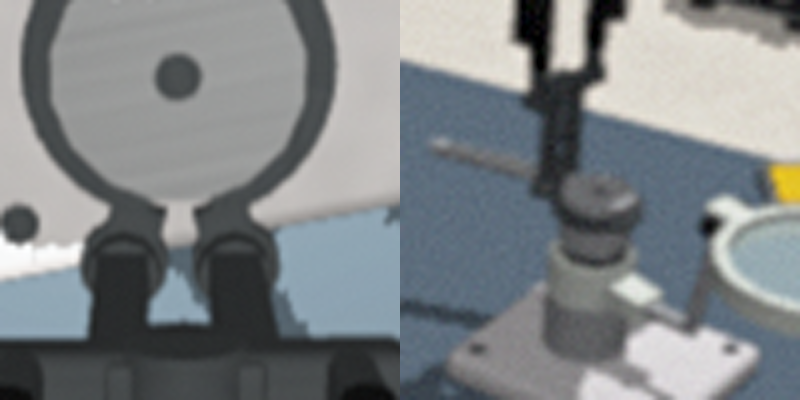

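The feet sit concentrically over the eyes with no contact force, so the pins are in. Now spreading.

Request:
play_rows:
  rows: "0 0 0 0 0 0 1;0 0 0 0 0 0 1;0 0 0 0 0 0 1"
  squeeze: 9

```text
time: 9.37
position: [0.5513, 0.2053, 0.2197]
tool_rot: [0.58, 0.405, -0.58, 0.405]
ft_force: [0.3, -0.1, -0.2]
grip_width: 0.0503
```

Request:
play_rows:
  rows: "0 0 0 0 0 0 1;0 0 0 0 0 0 1;0 0 0 0 0 0 1;0 0 0 0 0 0 1"
  squeeze: 16

```text
time: 9.7
position: [0.5511, 0.2053, 0.2194]
tool_rot: [-0.58, -0.405, 0.58, -0.405]
ft_force: [0.3, 0.3, -1.0]
grip_width: 0.0427
```

Request:
play_rows:
  rows: "0 0 0 0 0 0 1;0 0 0 0 0 0 1;0 0 0 0 0 0 1;0 0 0 0 0 0 1;0 0 0 0 0 0 1"
  squeeze: 24

```text
time: 10.12
position: [0.551, 0.2052, 0.2195]
tool_rot: [-0.58, -0.405, 0.58, -0.405]
ft_force: [0.7, -0.2, -2.2]
grip_width: 0.035
```

```bash
python3 - <<'E'
from h import *
o=readout.get_obs();i=imaging.camera_info("wrist");im=imaging.camera("wrist");s=imaging.camera("scene")
f=lambda i,x,y,w,h,W,H:cv2.resize(i[y:y+h,x:x+w],(W,H),interpolation=cv2.INTER_CUBIC)
cv2.imwrite("pics/w7.png",np.hstack([f(im,255,180,120,120,400,400),f(s,350,160,80,80,400,400)]))
print(o["position"],R.from_quat(o["tool_rot"]).as_matrix()[:,0],o["time"],o["ft_force"],o["grip_width"])
E
```

```text
[0.55104467 0.20524988 0.21949746] [-2.44095692e-04 -8.58957542e-05 -9.99999967e-01] 10.1167 [ 0.74007763 -0.21258021 -2.2099208 ] 0.03501689792460161
```

View pics/w7.png

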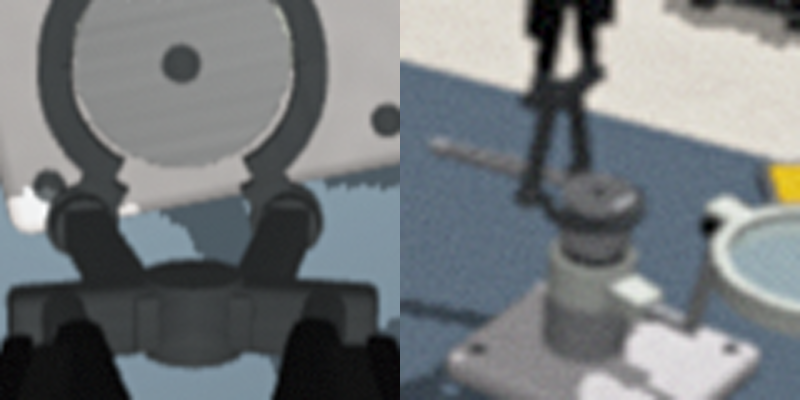

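At the stop the gap between the fingers is 35.0 mm, and both eyes are carried wide by the pins. I'll ease 1.5 mm toward the pillar and lower.

Request:
play_rows:
  rows: "0 0 0 0 0.8 0 1;0 0 0 0 0.7 0 1;0 0 0 0 0 0 1;0 0 0 1 0 0 1;0 0 0 1.5 0 0 1;0 0 0 1.5 0 0 1;0 0 0 2 0 0 1;0 0 0 2 0 0 1"

```text
time: 10.88
position: [0.5525, 0.2048, 0.2113]
tool_rot: [-0.58, -0.405, 0.58, -0.405]
ft_force: [-0.5, 0.3, -1.6]
grip_width: 0.0353
```

Request:
play_rows:
  rows: "0 0 0 2 0 0 1;0 0 0 2 0 0 1;0 0 0 2 0 0 1;0 0 0 2 0 0 1;0 0 0 2 0 0 1;0 0 0 2 0 0 1;0 0 0 2 0 0 1;0 0 0 1.5 0 0 1"

```text
time: 11.55
position: [0.5525, 0.2048, 0.1958]
tool_rot: [-0.58, -0.405, 0.58, -0.405]
ft_force: [-0.6, -0.1, -1.5]
grip_width: 0.0352
```

Request:
play_rows:
  rows: "0 0 0 1.5 0 0 1;0 0 0 1 0 0 1;0 0 0 0 0 0 1;0 0 0 0 0 0 1"

```text
time: 11.88
position: [0.5525, 0.2048, 0.1935]
tool_rot: [-0.58, -0.405, 0.58, -0.405]
ft_force: [-0.3, 0.9, -1.7]
grip_width: 0.0351
```

Request:
play_rows:
  rows: "0 0 0 1 0 0 1;0 0 0 0.5 0 0 1;0 0 0 0 0 0 1;0 0 0 0 0 0 1"

```text
time: 12.22
position: [0.5526, 0.2047, 0.1921]
tool_rot: [-0.58, -0.405, 0.58, -0.405]
ft_force: [0.3, 0.7, -1.9]
grip_width: 0.035
```

Request:
play_rows:
  rows: "0 0 0 1 0 0 1;0 0 0 0.5 0 0 1;0 0 0 0 0 0 1;0 0 0 0 0 0 1"

```text
time: 12.55
position: [0.5526, 0.2048, 0.1905]
tool_rot: [-0.58, -0.405, 0.58, -0.405]
ft_force: [-0.2, 0.5, -1.8]
grip_width: 0.035
```

```bash
python3 - <<'E'
from h import *
o=readout.get_obs();im=imaging.camera("wrist");s=imaging.camera("scene")
f=lambda i,x,y,w,h,W,H:cv2.resize(i[y:y+h,x:x+w],(W,H),interpolation=cv2.INTER_CUBIC)
cv2.imwrite("pics/w8.png",np.hstack([f(im,255,180,120,120,400,400),f(s,350,160,80,80,400,400)]))
print(o["position"],o["time"],o["ft_force"],o["grip_width"])
E
```

```text
[0.55258475 0.20476747 0.19051265] 12.55 [-0.21875759  0.47775404 -1.75703125] 0.034999067944934445
```

Request:
play_rows:
  rows: "0 0 0 1 0 0 1;0 0 0 0 0 0 1;0 0 0 0 0 0 1;0 0 0 0 0 0 1"

```text
time: 12.98
position: [0.5526, 0.2048, 0.1896]
tool_rot: [0.58, 0.405, -0.58, 0.405]
ft_force: [-0.0, -0.2, -2.1]
grip_width: 0.0351
```

Request:
play_rows:
  rows: "0 0 0 1 0 0 1;0 0 0 0 0 0 1;0 0 0 0 0 0 1;0 0 0 0 0 0 1"

```text
time: 13.32
position: [0.5526, 0.2048, 0.1886]
tool_rot: [0.58, 0.405, -0.58, 0.405]
ft_force: [-0.2, 1.1, -0.7]
grip_width: 0.0348
```

```bash
python3 - <<'E'
from h import *
o=readout.get_obs();im=imaging.camera("wrist");s=imaging.camera("scene")
f=lambda i,x,y,w,h,W,H:cv2.resize(i[y:y+h,x:x+w],(W,H),interpolation=cv2.INTER_CUBIC)
cv2.imwrite("pics/w9.png",np.hstack([f(im,255,180,120,120,400,400),f(s,350,160,80,80,400,400)]))
print(o["position"],o["time"],o["ft_force"],o["grip_width"])
E
```

```text
[0.55261603 0.20476526 0.18862962] 13.3167 [-0.17193324  1.1375756  -0.74321447] 0.03482574384359065
```

View pics/w9.png

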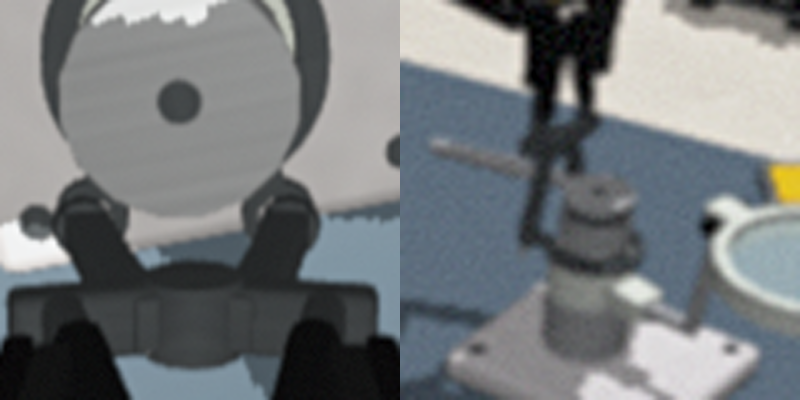

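The ring is down around the hub top, with the pins still in the eyes and the feet slightly above. Contact is just starting (Fz −1.8 → −0.7). I'll press a little further.

Request:
play_rows:
  rows: "0 0 0 0.7 0 0 1;0 0 0 0 0 0 1;0 0 0 0 0 0 1;0 0 0 0 0 0 1"

```text
time: 13.75
position: [0.5526, 0.2048, 0.188]
tool_rot: [0.58, 0.405, -0.58, 0.405]
ft_force: [-0.8, 0.4, 1.2]
grip_width: 0.035
```

Request:
play_rows:
  rows: "0 0 0 0.7 0 0 1;0 0 0 0 0 0 1;0 0 0 0 0 0 1;0 0 0 0 0 0 1"

```text
time: 14.08
position: [0.5527, 0.2048, 0.1874]
tool_rot: [0.58, 0.405, -0.58, 0.405]
ft_force: [-0.5, -0.0, 2.0]
grip_width: 0.0349
```

Request:
play_rows:
  rows: "0 0 0 0 -0.3 0 1;0 0 0 0 -0.2 0 1;0 0 0 0 0 0 1;0 0 0 0 0 0 1"
  squeeze: 16

```text
time: 14.42
position: [0.5521, 0.2049, 0.1873]
tool_rot: [0.58, 0.405, -0.58, 0.405]
ft_force: [-1.0, -1.2, 2.8]
grip_width: 0.0365
```

Request:
play_rows:
  rows: "0 0 0 0 -0.3 0 1;0 0 0 0 -0.2 0 1;0 0 0 0 0 0 1;0 0 0 0 0 0 1"
  squeeze: 10

```text
time: 14.75
position: [0.5516, 0.2053, 0.1871]
tool_rot: [0.58, 0.405, -0.58, 0.405]
ft_force: [-1.2, 0.1, 2.5]
grip_width: 0.0455
```

Request:
play_rows:
  rows: "0 0 0 0 -0.3 0 1;0 0 0 0 -0.2 0 1;0 0 0 0 0 0 1;0 0 0 0 0 0 1;0 0 0 0 0 0 1;0 0 0 0 0 0 1"
  squeeze: 4

```text
time: 15.25
position: [0.5512, 0.2053, 0.1871]
tool_rot: [0.58, 0.405, -0.58, 0.405]
ft_force: [0.9, 0.6, 0.3]
grip_width: 0.0548
```

```bash
python3 - <<'E'
from h import *
o=readout.get_obs();im=imaging.camera("wrist");s=imaging.camera("scene");t=imaging.camera("top")
f=lambda i,x,y,w,h,W,H:cv2.resize(i[y:y+h,x:x+w],(W,H),interpolation=cv2.INTER_CUBIC)
cv2.imwrite("pics/w10.png",np.hstack([f(im,255,180,120,120,400,400),f(s,350,160,80,80,400,400)]))
# closeness: save raw
cv2.imwrite("pics/w10raw.png",im);print(o["position"],o["time"],o["ft_force"],o["grip_width"])
E
```

```text
[0.55118948 0.20532841 0.18705563] 15.25 [0.92426412 0.56865678 0.2844287 ] 0.0548113247386759
```

Request:
play_rows:
  rows: "0 0 0 0 0 0 1;0 0 0 0 0 0 1;0 0 0 0 0 0 1"
  squeeze: 3

```text
time: 15.65
position: [0.551, 0.2052, 0.1871]
tool_rot: [-0.58, -0.405, 0.58, -0.405]
ft_force: [0.0, -0.2, -0.3]
grip_width: 0.0563
```

Request:
play_rows:
  rows: "0 0 0 -1 0 0 1;0 0 0 -1 0 0 1;0 0 0 -1 0 0 1;0 0 0 -1 0 0 1;0 0 0 0 0 0 1;0 0 0 0 0 0 1"
  squeeze: 4

```text
time: 16.15
position: [0.5511, 0.2053, 0.1912]
tool_rot: [-0.58, -0.405, 0.58, -0.405]
ft_force: [0.1, -0.4, -0.9]
grip_width: 0.0538
```

Request:
play_rows:
  rows: "0 0 0 0 0 0 1;0 0 0 0 0 0 1;0 0 0 0 0 0 1"
  squeeze: 3

```text
time: 16.4
position: [0.5511, 0.2053, 0.1911]
tool_rot: [-0.58, -0.405, 0.58, -0.405]
ft_force: [-0.4, -0.3, -1.0]
grip_width: 0.0569
```

Request:
play_rows:
  rows: "0 0 0 -1.5 0 0 1;0 0 0 -1.5 0 0 1;0 0 0 -1.5 0 0 1;0 0 0 -1.5 0 0 1;0 0 0 0 0 0 1;0 0 0 0 0 0 1"

```text
time: 16.9
position: [0.5513, 0.2053, 0.1974]
tool_rot: [0.58, 0.405, -0.58, 0.405]
ft_force: [0.7, -0.2, -0.4]
grip_width: 0.0567
```

```bash
python3 - <<'E'
from h import *
o=readout.get_obs();im=imaging.camera("wrist");s=imaging.camera("scene");
f=lambda i,x,y,w,h,W,H:cv2.resize(i[y:y+h,x:x+w],(W,H),interpolation=cv2.INTER_CUBIC)
cv2.imwrite("pics/w11.png",np.hstack([f(im,255,180,120,120,400,400),f(s,350,160,80,80,400,400)]))
cv2.imwrite("pics/w11raw.png",im);print(o["position"],o["time"],o["ft_force"],o["grip_width"])
# foot/eye segmentation rows in text: gray profile along rows below pillar
g=cv2.cvtColor(im,cv2.COLOR_BGR2GRAY)
for v in range(222,262,3): print(v,g[v,285:340:2])
E
```

```text
[0.55125807 0.20532249 0.19738132] 16.9 [ 0.70738238 -0.2070271  -0.39840929] 0.05672114999383419
222 [150 151 152 152 151 150 151 151 152 151 152 153 153 154 155 155 154 155
 155 155 155 154 155 156 155 154 153 161]
225 [150 151 151 151 153 152 152 154 153 153 153 153 153 153 154 153 154 152
 153 152 153 153 154 154 156 154 160 190]
228 [148 151 152 152 152 152 150 152 151 151 151 151 151 151 151 154 154 156
 157 157 158 158 157 155 149 178 194 192]
231 [187 153 147 150 149 148 149 151 151 153 154 154 156 158 157 156 156 154
 154 153 151 153 149 174 193 193 193 193]
234 [190 192 176 142 142 156 157 155 153 153 152 151 151 150 149 148 148 149
 152 149 134 112  74 117 184 193 192 193]
237 [191 195 124  63  72  74  87 116 141 147 147 149 153 152 154 152 145 114
  87  79  86  85  72  72  73 179 193 191]
240 [192 166  70  75 129 172 189 175 137  75  75  77 184 191 190  93  70  78
 169 193 189 188 162  81  70 116 172 165]
243 [193 113  70  95 163  98  64  55  66  65  71  69 182 189 181  81  71 116
 127  81  53  54  75  82  71  79 143 156]
246 [194 118  72  54  51  67  69  69  68  65  50  70 159 158 156  89  71  44
  57  68  68  70  69  59  51  97 162 160]
249 [235 176  68  64  42  42  42  42  43  40  61  60  99  95  95  91  58  69
  41  41  41  43  42  42  56 122 162 161]
252 [194 193 133  59  42  42  43  43  43  42  60  74  95  97  97  98  67  73
  40  42  42  44  43  43  45 101 163 161]
255 [163 163 158  60  43  43  42  41  43  40  58  85  98  97  96  97  86  69
  39  42  43  41  45  43  41 143 161 159]
258 [162 162 157  60  41  43  42  43  43  40  91 163 151  94  96  97  98  85
  38  42  43  43  43  43  39 112 162 159]
261 [162 162 151  40  41  41  42  43  43  40 111 162 159 143 108  93  96  92
  41  42  42  43  42  44  42  66 158 160]
```

Request:
play_rows:
  rows: "0 0 0 -2 0 0 1;0 0 0 -2 0 0 1;0 0 0 -2 0 0 1;0 0 0 -2 0 0 1;0 0 0 -2 0 0 1;0 0 0 -2 0 0 1;0 0 0 0 0 0 1;0 0 0 0 0 0 1"

```text
time: 17.67
position: [0.5512, 0.2053, 0.2094]
tool_rot: [0.58, 0.405, -0.58, 0.405]
ft_force: [0.2, -0.4, -1.2]
grip_width: 0.0562
```

Request:
play_rows:
  rows: "0 0 0 -4 0 0 1;0 0 0 -6 0 0 1;0 0 0 -8 0 0 1;0 0 0 -8 0 0 1;0 0 0 -8 0 0 1;0 0 0 -8 0 0 1;0 0 0 0 0 0 1;0 0 0 0 0 0 1"

```text
time: 18.33
position: [0.5516, 0.2054, 0.2521]
tool_rot: [0.58, 0.405, -0.579, 0.405]
ft_force: [0.0, -0.5, -1.5]
grip_width: 0.0566
```

```bash
python3 - <<'E'
from h import *
o=readout.get_obs();iw=imaging.camera_info("wrist");im=imaging.camera("wrist");s=imaging.camera("scene");t=imaging.camera("top")
f=lambda i,x,y,w,h,W,H:cv2.resize(i[y:y+h,x:x+w],(W,H),interpolation=cv2.INTER_CUBIC)
cv2.imwrite("pics/w12.png",np.hstack([f(im,240,110,150,225,400,600),f(s,355,150,80,120,400,600)]))
cv2.imwrite("pics/w12raw.png",im);print(o["position"],o["time"],o["ft_force"],o["grip_width"])
M=R.from_quat(o["tool_rot"]).as_matrix()
for z in(.09,.118): print([proj("wrist",np.r_[o["position"][:2],z]+M@np.array([0,-.0037,d-.005]),iw).round(1) for d in(-.01,.01)])
print([proj("scene",(.5828,.1964,z)).round(1) for z in(.126,.118,.09,.085)])
E
```

```text
[0.55158596 0.20538612 0.25211243] 18.3333 [ 0.03566672 -0.45356002 -1.54150158] 0.05663896263374966
[array([298.3, 225.6]), array([321.3, 225.6])]
[array([296.9, 233.7]), array([321.9, 233.7])]
[array([389. , 197.3]), array([388.8, 199.7]), array([387.9, 207.8]), array([387.8, 209.2])]
```

View pics/w12.png

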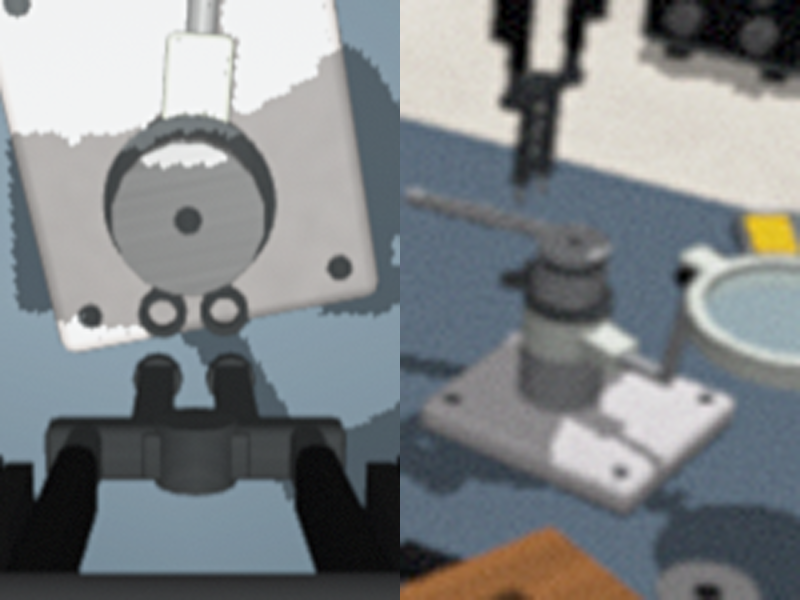

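The ring lies closed and level in the low groove (eyes 23.2 px apart, about 20.2 mm), and the pliers are free above it. Twelve pictures have been viewed, so from here I measure numerically. I'll carry the pliers back to the block.

Request:
play_rows:
  rows: "-0.053 0 0 0 0 0 1;-0.053 0 0 0 0.5 4 1;0 0 0 0 1 8 1;0 0 0 0 1.7 14 1;0 0 0 0 2.5 20 1;0 0 0 0 3 24 1;0 0 0 0 3 24 1;0 0 0 0 3 24 1"

```text
time: 19.15
position: [0.5358, 0.0853, 0.2509]
tool_rot: [-0.557, -0.435, 0.558, -0.435]
ft_force: [0.2, -0.3, -1.5]
grip_width: 0.0566
```

Request:
play_rows:
  rows: "0 0 0 0 3 24 1;0 0 0 0 3 24 1;0 0 0 0 3 24 1;0 0 0 0 3 24 1;0 0 0 0 3 24 1;0 0 0 0 3 24 1;0 0 0 0 3 24 1;0 0 0 0 3 24 1"

```text
time: 19.82
position: [0.5121, -0.1068, 0.251]
tool_rot: [-0.558, -0.435, 0.558, -0.434]
ft_force: [0.4, -0.2, -1.6]
grip_width: 0.0567
```

Request:
play_rows:
  rows: "0 0 0 0 3 24 1;0 0 0 0 2.5 20 1;0 0 0 0 2 16 1;0 0 0 0 1.6 13 1;0 0 0 0 1.2 10 1;0 0 0 0 0.9 7 1;0 0 0 0 0.5 4 1;0 0 0 0 0.2 1.6 1"

```text
time: 20.48
position: [0.5014, -0.2007, 0.2511]
tool_rot: [0.558, 0.435, -0.557, 0.435]
ft_force: [0.0, 0.3, -2.0]
grip_width: 0.0562
```

Request:
play_rows:
  rows: "0 0 0 -2 0 0 1;0 0 0 -3 0 0 1;0 0 0 -3 0 0 1;0 0 0 0 0 0 1;0 0 0 0 0 0 1"

```text
time: 20.9
position: [0.5019, -0.2001, 0.2596]
tool_rot: [0.557, 0.435, -0.557, 0.436]
ft_force: [0.1, -0.5, -0.4]
grip_width: 0.0564
```

```bash
python3 - <<'E'
from h import *
o=readout.get_obs();i=imaging.camera_info("wrist");im=imaging.camera("wrist");cv2.imwrite("pics/w13raw.png",im)
print(o["position"],R.from_quat(o["tool_rot"]).as_matrix()[:,2].round(3),o["time"],o["ft_force"],o["grip_width"])
for n in("w1","w2","w13raw"):
    im=cv2.imread(f"pics/{n}.png");h=cv2.cvtColor(im,cv2.COLOR_BGR2HSV)
    m=cv2.inRange(h,(5,90,60),(22,255,255));m[:150]=0;m[265:]=0;m[:,:230]=0;m[:,400:]=0
    ys,xs=np.nonzero(m);print(n,"brown",xs.min(),xs.max(),ys.min(),ys.max())
    # column profile of value near block left part, to find top face edges
    c=265;print(" V col265",h[170:265:2,c,2])
    g=cv2.cvtColor(im,cv2.COLOR_BGR2GRAY)
    for v in range(196,290,4): print(v,g[v,272:360:3])
E
```

```text
[ 0.50186715 -0.20007028  0.25960317] [-0.242 -0.97   0.   ] 20.9 [ 0.07040527 -0.48311867 -0.39569315] 0.05643340279935292
w1 brown 252 378 175 259
 V col265 [159 160 115 109 116 114 113 119 189 199 197 190 186 187 188 187 187 188
 189 189 187 186 183 183 184 186 190 195 196 197 197 198 193 185 180 176
 178 182 189 195 193 191 190 190 165 146 145 147]
196 [138 137 137 137 138 137 137 134 130 130 130 130 130 131 131 131 131 131
 132 132 131 132 131 132 131 132 133 133 133 133]
200 [137 138 137 137 138 137 138 134 130 130 132 132 131 132 131 131 131 131
 131 131 131 130 130 130 130 129 129 130 129 129]
204 [139 140 139 139 140 141 140 139 141 141 141 141 141 142 141 141 142 141
 141 140 142 141 142 142 142 141 142 140 141 142]
208 [140 141 141 141 141 142 112 110 133 116 117 116 117 130 132 131 122 127
 127 128 132 129 131 137 147 146 146 147 147 147]
212 [138 137 137 138 138 138  83  70 143  75  62  62  69 123 141 103  59  62
  63  95 143  86  72 122 141 141 141 141 140 141]
216 [134 136 133 132 133 133  84  69 112  67  62  60  69 103  94  99  62  62
  62  83 125  78  72 119 135 134 
[... 7774 characters left out ...]
  99 100  99  98 101  44  43  45  44  43  42  40  39  40  39  42  43
  41  44  44  45 161 158 158 158 150 100 101 102]
268 [41 43 43 44 43 44 46 46 47 49 46 44 46 45 46 46 45 46 51 47 44 44 42 42
 43 43 46 45 44 45]
272 [43 43 73 74 75 74 74 64 64 58 63 68 72 74 75 74 72 69 65 67 66 76 76 76
 76 76 42 43 42 42]
276 [43 43 73 76 78 79 78 66 79 71 62 67 72 75 76 74 72 66 67 81 72 79 78 79
 79 78 40 45 36 30]
280 [13 33 70 79 80 79 80 64 77 73 63 69 73 75 76 75 73 67 64 79 72 80 81 81
 81 79 38 14 15 15]
284 [13 17 66 75 74 76 75 64 76 72 63 68 74 76 78 75 72 66 66 76 68 77 76 76
 76 75 32 14 14 14]
288 [13 18 65 67 68 68 68 62 69 65 65 73 76 77 78 77 74 67 61 69 66 69 68 68
 67 66 30 12 15 17]
```

Numerically, the slot centre is at px (312.7,221) and the feet's centre at u≈311, with the front edge at v≈243. The pliers have to go about +5 mm in tool y and +0.8 mm in z before lowering.

Request:
play_rows:
  rows: "0 0 0 0 2.5 0.4 1;0 0 0 0 2.5 0.4 1;0 0 0 10 0 0 1;0 0 0 14 0 0 1;0 0 0 14 0 0 1;0 0 0 10 0 0 1;0 0 0 4 0 0 1;0 0 0 0 0 0 1"

```text
time: 21.62
position: [0.5055, -0.202, 0.2056]
tool_rot: [-0.557, -0.436, 0.558, -0.434]
ft_force: [-0.1, 0.7, -0.4]
grip_width: 0.0567
```

```bash
python3 - <<'E'
from h import *
o=readout.get_obs();im=imaging.camera("wrist");cv2.imwrite("pics/w14raw.png",im)
print(o["position"],o["time"],o["ft_force"],o["grip_width"])
g=cv2.cvtColor(im,cv2.COLOR_BGR2GRAY)
for v in range(204,276,3): print(v,g[v,272:360:3])
E
```

```text
[ 0.50545564 -0.20197511  0.20558646] 21.6167 [-0.10036801  0.66703314 -0.44481236] 0.05671075256044715
204 [153 152 153 152 153 152 153 152 153 153 153 153 153 153 153 153 152 153
 152 151 152 151 151 152 151 152 153 151 151 151]
207 [147 147 147 148 148 147 147 148 146 147 146 147 146 147 147 147 147 147
 147 147 147 147 147 148 149 147 147 148 147 148]
210 [147 147 148 147 147 139 138 139 138 138 138 138 139 139 139 140 139 139
 140 139 139 139 139 140 140 139 140 140 140 140]
213 [147 147 147 147 147 138 137 138 138 138 137 137 136 137 137 137 136 137
 137 137 137 136 137 137 136 136 137 136 136 137]
216 [147 147 147 147 148 146 147 146 146 147 145 145 145 146 146 147 147 147
 145 146 146 147 146 146 145 145 146 145 146 146]
219 [150 150 151 150 151 152 150 152 153 152 152 152 152 152 152 152 153 153
 153 153 152 152 153 152 152 152 152 153 153 152]
222 [151 153 152 147 145 146 148 149 150 148 150 149 149 151 150 150 151 153
 152 152 153 156 156 156 157 157 157 157 157 157]
225 [151 150 150 134  82  77 128 148 146 148 148 148 148 149 148 149 149 149
 149 149 151  73  79 147 155 1
[... 1291 characters left out ...]
58 [143 143 143 145 145 145  83  66  67  67  67 126 147 144 144 147  96  65
  65  66  67  86 148 148 147 148 149 147 149 149]
261 [144 143 145 146 145 147  68  66  66  67  65  69  68  64  66  68  67  64
  65  66  67  69 151 148 149 150 150 150 151 150]
264 [79 79 79 79 80 80 64 65 65 68 69 69 69 69 69 68 69 70 68 65 64 63 81 81
 81 80 81 80 80 81]
267 [63 69 77 77 79 78 78 79 78 77 74 70 68 67 67 67 68 75 86 78 77 77 77 79
 78 77 75 66 65 75]
270 [ 64  64 104 107 106 107 107  94  91  83  91  97 103 106 107 108 105 101
  93  95  95 108 108 108 108 109  63  65  65  63]
273 [ 67  64 106 110 111 112 112  98 114 103  89  97 102 108 109 106 103  99
  97 117 104 113 112 113 114 112  58  66  66  64]
```

Request:
play_rows:
  rows: "0 0 0 0 0 0 1;0 0 0 0 0 0 1;0 0 0 0 0 0 1;0 0 0 0 0 0 1;0 0 0 0 0 0 1;0 0 0 0 0 0 1"

```text
time: 22.17
position: [0.5063, -0.2025, 0.2074]
tool_rot: [0.557, 0.435, -0.557, 0.435]
ft_force: [-0.7, -0.7, -1.3]
grip_width: 0.0568
```

```bash
python3 - <<'E'
from h import *
o=readout.get_obs();im=imaging.camera("wrist");cv2.imwrite("pics/w15raw.png",im)
print(o["position"],o["time"],o["ft_force"],o["grip_width"])
g=cv2.cvtColor(im,cv2.COLOR_BGR2GRAY)
for c in (285,296,298,312,325): print(c,g[216:272,c])
for v in(236,243,248):print(v,g[v,280:345])
E
```

```text
[ 0.50629647 -0.2024625   0.20740735] 22.1667 [-0.71198654 -0.70941111 -1.34524662] 0.05676124596148276
285 [145 146 147 149 150 152 154 149 128  98  83  82  83  82  83  82  83  82
  83  82  82  82  82  82  81  82  81  83  84  83  86  89  93  94  93  91
  93  93  89  92 112 132 142 144 143 144 140 109  71  62  67  79  92 102
 107 110]
296 [143 146 147 150 151 152 153 149 140 141 148 149 146 124  95  86  88  85
  80  79  84  83  77  71  76 100 106  87  67  65  66  67  65  66  67  66
  66  65  67  66  66  64  65  66  66  66  65  64  65  66  69  81  91  88
  93 106]
298 [142 145 147 149 150 152 152 149 140 142 148 149 145 123  96  86  86  84
  81  81  83  83  74  69  87 107 108  86  69  66  66  67  65  66  65  67
  65  66  66  66  66  68  66  67  65  65  67  67  68  70  71  78  80  82
  90 105]
312 [143 146 148 150 152 155 155 152 140 143 148 150 148 131 104  89  88  85
  82  82  81  83  85  85  86  87  87  87  89  88  86  87  91  95  95  93
  94  95  93  92 105 129 139 116  80  64  64  69  68  69  68  67  72  97
 108 108]
325 [141 144 148 150 152 154 155 153 140 143 150 151 148 132 103
[... 275 characters left out ...]
 82  81  82  81  81  81  81  81  81  80  81
  81  80  81  81  81  80  81  83  82  82  82  81  81  82  81  82  82  80
  76  74  76  77  90 125 140 145 144 145 144]
243 [154 142 113  87  82  83  86  87  86  85  81  73  75  81  83  86  87  86
  86  86  87  88  88  85  84  79  72  79  87  88  87  88  87  88  87  88
  87  81  72  73  77  83  87  87  87  87  87  88  87  88  88  84  80  77
  81  83  78  79 102 135 151 156 156 155 155]
248 [154 143 121  90  86  93  95  95  92  87  99  89  69  64  66  66  65  66
  65  65  68  68  67  64  69  91 109  97  87  90  91  91  91  91  91  91
  88  84 107 106  72  61  65  65  67  67  66  64  65  68  66  65  64  80
 104  92  84  82 102 129 143 145 144 144 145]
```

Stable. The feet are about 1.6 mm (y) and 1.2 mm (z) off the slot centre; I'll correct and lower.

Request:
play_rows:
  rows: "0 0 0 0 -1.2 -1 1;0 0 0 3 0 0 1;0 0 0 4 0 0 1;0 0 0 5 0 0 1;0 0 0 5 0 0 1;0 0 0 5 0 0 1;0 0 0 4 0 0 1;0 0 0 0 0 0 1"

```text
time: 22.88
position: [0.5046, -0.2008, 0.1799]
tool_rot: [-0.557, -0.436, 0.558, -0.434]
ft_force: [-0.2, 0.1, -1.0]
grip_width: 0.0565
```

Request:
play_rows:
  rows: "0 0 0 4 0 0 1;0 0 0 5 0 0 1;0 0 0 5 0 0 1;0 0 0 6 0 0 1;0 0 0 6 0 0 1;0 0 0 6 0 0 1;0 0 0 4 0 0 1;0 0 0 0 0 0 1"

```text
time: 23.55
position: [0.5047, -0.2007, 0.144]
tool_rot: [-0.557, -0.436, 0.558, -0.434]
ft_force: [-0.3, 0.2, -1.0]
grip_width: 0.0564
```

Request:
play_rows:
  rows: "0 0 0 3 0 0 1;0 0 0 3 0 0 1;0 0 0 2 0 0 1;0 0 0 1 0 0 1;0 0 0 0 0 0 1;0 0 0 0 0 0 1"

```text
time: 24.05
position: [0.5054, -0.2012, 0.1362]
tool_rot: [0.557, 0.435, -0.557, 0.435]
ft_force: [0.0, -0.3, -1.7]
grip_width: 0.0563
```

Request:
play_rows:
  rows: "0 0 0 1 0 0 1;0 0 0 1 0 0 1;0 0 0 1 0 0 1;0 0 0 0 0 0 1;0 0 0 0 0 0 1;0 0 0 0 0 0 1"

```text
time: 24.55
position: [0.5053, -0.2012, 0.1332]
tool_rot: [-0.557, -0.435, 0.557, -0.435]
ft_force: [-0.1, 0.6, -1.2]
grip_width: 0.0564
```

Request:
play_rows:
  rows: "0 0 0 1 0 0 1;0 0 0 0.7 0 0 1;0 0 0 0 0 0 1;0 0 0 0 0 0 1;0 0 0 0 0 0 1"

```text
time: 24.97
position: [0.5053, -0.2012, 0.1314]
tool_rot: [0.557, 0.435, -0.557, 0.435]
ft_force: [0.0, 0.4, -1.5]
grip_width: 0.0566
```

Request:
play_rows:
  rows: "0 0 0 1 0 0 1;0 0 0 0 0 0 1;0 0 0 0 0 0 1;0 0 0 0 0 0 1"

```text
time: 25.3
position: [0.5056, -0.2009, 0.1308]
tool_rot: [0.558, 0.435, -0.557, 0.435]
ft_force: [0.2, 1.8, 3.1]
grip_width: 0.0565
```

The pliers rest on the block (Fz −1.5 → +3.1). I'll open and retreat.

Request:
play_rows:
  rows: "0 0 0 0 0 0 0.3;0 0 0 0 0 0 0.25;0 0 0 0 0 0 0.2;0 0 0 0 0 0 0.1;0 0 0 0 0 0 0;0 0 0 0 0 0 0;0 0 0 0 0 0 0;0 0 0 0 0 0 0"

```text
time: 25.97
position: [0.5053, -0.2012, 0.1304]
tool_rot: [-0.557, -0.435, 0.557, -0.435]
ft_force: [0.3, -0.4, -0.2]
grip_width: 0.0855
```

Request:
play_rows:
  rows: "0 0 0 -4 0 0 0;0 0 0 -8 0 0 0;0 0 0 -14 0 0 0;0 0 0 -20 0 0 0;0 0 0 -22 0 0 0;0 0 0 -22 0 0 0;0 0 0 -16 0 0 0;0 0 0 -9.5 0 0 0"

```text
time: 26.63
position: [0.5063, -0.2017, 0.249]
tool_rot: [0.558, 0.434, -0.557, 0.437]
ft_force: [-0.1, 0.8, -0.7]
grip_width: 0.0871
```

Request:
play_rows:
  rows: "0 0 0 0 -1 0 0;0 0 0 0 0 0 0;0 0 0 0 0 0 0;0 0 0 0 0 0 0"

```text
time: 26.97
position: [0.5035, -0.2004, 0.2447]
tool_rot: [-0.557, -0.436, 0.558, -0.434]
ft_force: [0.3, -0.1, 0.8]
grip_width: 0.0871
```

```bash
python3 - <<'E'
from h import *
o=readout.get_obs();im=imaging.camera("wrist");cv2.imwrite("pics/w16raw.png",im);t=imaging.camera("top");s=imaging.camera("scene")
cv2.imwrite("pics/t16.png",t);cv2.imwrite("pics/s16.png",s)
print(o["position"],o["time"],o["ft_force"],o["grip_width"])
g=cv2.cvtColor(im,cv2.COLOR_BGR2GRAY)
for v in range(200,268,4): print(v,g[v,254:380:3])
t0=cv2.imread("pics/top0.png");s0=cv2.imread("pics/scene0.png")
for a,b,n in((t0,t,"top"),(s0,s,"scene")):
    d=(cv2.absdiff(a,b).max(2)>50).astype(np.uint8)
    _,_,st,_=cv2.connectedComponentsWithStats(d);print(n,[x.tolist() for x in st[1:] if x[4]>25])
E
```

```text
[ 0.50353057 -0.2004309   0.24467807] 26.9667 [ 0.28552899 -0.07354187  0.81088837] 0.08711609383267911
200 [139 138 138 139 138 138 138 137 136 138 137 137 134 126 126 126 126 127
 127 127 127 127 126 126 126 126 127 126 127 127 126 126 126 126 126 132
 138 139 139 139 139 144]
204 [137 137 138 137 138 139 137 138 138 138 138 139 138 138 138 138 137 138
 138 139 137 138 138 137 137 137 138 139 138 137 138 138 138 138 137 138
 138 139 137 138 137 145]
208 [139 139 140 139 139 141 141 141 143 142 144 142 143 144 143 143 144 145
 145 144 144 144 146 146 147 146 145 146 147 146 147 145 146 145 146 147
 147 145 146 147 146 144]
212 [138 139 138 139 139 139 140 141 140 140 141  97  73 120 141  71  62  63
  69 130 142 120  64  63  62  82 136  70 106 145 146 145 145 145 145 145
 145 145 145 147 146 144]
216 [136 137 136 135 135 135 135 135 117 101 102  81  70  98 110  60  60  63
  61  62  61  62  61  64  61  70 115  66  90 116 114 113 131 133 134 134
 134 134 134 134 135 143]
220 [136 135 135 135 135 135 135 134  93  97  48  55  75 103 102 104  92  83
  90  97 102 100  94  95  98 103 103 10
[... 2168 characters left out ...]
12, 77], [274, 376, 14, 6, 28], [312, 379, 11, 8, 36], [229, 402, 9, 10, 36], [256, 409, 11, 14, 65], [289, 419, 13, 15, 87], [285, 452, 16, 28, 228], [315, 471, 10, 9, 42]]
scene [[32, 0, 35, 31, 729], [145, 0, 98, 125, 6784], [227, 0, 14, 25, 117], [235, 0, 58, 99, 2530], [303, 44, 11, 20, 45], [16, 60, 56, 73, 2249], [300, 64, 11, 10, 44], [282, 66, 17, 14, 124], [273, 68, 8, 9, 30], [299, 76, 26, 13, 189], [0, 79, 60, 211, 5026], [7, 82, 8, 9, 42], [209, 82, 126, 149, 7366], [298, 97, 24, 9, 113], [193, 120, 9, 9, 42], [147, 133, 12, 16, 64], [157, 150, 13, 7, 40], [59, 204, 12, 22, 146], [162, 215, 16, 15, 103], [20, 215, 243, 176, 7757], [250, 249, 11, 10, 66], [273, 260, 45, 26, 300]]
```

The pliers stand in the block as at the start: crossbar at rows 220–238, level, and handles symmetric about u≈314. The lens and bench things show no change, and the gripper is clear.

```bash
python3 -c "
from rig import robot;print(robot.hand_in())"
```

```text
the job is handed in; nothing more can be done
None
```

The snap ring is now closed in the low groove and the pliers are back in the small brown block. I handed the job in at about 27 s; it reported no verdict.

What I did: I lifted the pliers, put the pins into both eyes and spread the ring to the handle stop (35.0 mm between the fingers). I then eased 1.5 mm toward the pillar, lowered until the ring met the hub and released it.

**Last checks**
- **Ring:** the close-up after release showed it closed and level on the hub, with the eyes about 20.2 mm apart. The pins came out without dragging it, and the fingers never came near it.
- **Pliers:** I had used all 12 views by then, so this is from pixel values in the wrist picture, not by eye. They match the starting view: crossbar level, handles symmetric over the slot.
- **Other things:** comparing start and end pictures showed no change at the lens. The top camera has small patches of change near the pillar and block. I put these down to the moved ring, pliers and shadows, and did not check them one by one.

**What disagreed**
- The wrist camera read about 3 mm sideways off the top camera, and the ring's direction was about 3° off my first estimate. I aligned the feet to the eyes and slot within the wrist picture instead.
- The pliers shifted about 2 mm and swung a little in the light grip on the way back, so I re-centred them over the slot before lowering.

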